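Return the mixed control vials to the cooler

TASK

The rocking mixer has stopped: swing its hold-down bar fully up, draw the carrier of capped control vials out endways from beneath the bar, and put it back in the chilled station. The loading hatch is shorter than the carrier, so tip the carrier, pass its leading end in under the fixed cooling hood and then set it down upright and flat in the free lane. Then shut the clear lid, and leave the pen, the tub and everything else on the bench where it is.

Things in the scene. Friction and masses are not known exactly. Their poses are not given: they have to be found in the camera images.
- mixer: White rocking mixer with an aluminium deck, stopped and level, fixed, 150 x 262 mm on plan. Origin under its centre on the worktop; y runs along its one carrier lane, z up. The lane's black mat is 62 mm above the worktop; aluminium rails 14 mm high stand 21 mm either side of the lane's centre line (x = 0); a stop closes the lane at y = -117 mm, its +y end is open. The deck ends at y = +125 mm.
- hold_bar (a joint): Angle of the mixer's steel hold-down bar, rad: 0 = down (level across the carrier, between two vial caps), 1.1 = fully up at its stop. Hinge axis along the mixer's y at x = +56, y = -45, z = 149 mm; the bar reaches from there towards -x, 14 mm wide. It takes about 1.5 N to swing and stays where it is left. Even fully up it slopes over the lane, so the carrier leaves endways, towards +y.
- bar_grip (a point): Centre of the black barrel grip at the free end of the bar: a lying cylinder 20 mm in diameter and 24 mm long, its axis along the mixer's y, 118 mm from the hinge axis. It can be pinched across its two end faces and then turns between the fingers as the bar swings.
- carrier_mid (a point): Centre of the loose ivory carrier on the mixer: 32 mm thick (its x), 188 mm long (its y, -94 to +94), 78 mm high (its z), about 0.13 kg. Six capped vials are fixed in it at y = -70, -21, 4, 28, 53, 77 mm; their white caps, 17 mm wide, stand 10 mm above its top. The well at y = -45 mm is empty: the bar drops there. The -y end is the leading end, which goes under the hood.
- carrier_nose (a point): Centre of the leading (-y) end wall of the same carrier, 87 mm from its centre, half-way up; axes as the carrier's.
- station: White chilled station, fixed, 156 x 256 mm on plan: an open-topped box with a fixed cooling hood over its -y end. Origin under its centre on the worktop, y along its two lanes, z up. Inside floor 20 mm and rim 82 mm above the worktop; inner wall faces at x = -70 and +70, y = -120 and +120 mm. The loading hatch is what the hood leaves open: 165 mm, from y = -45 to +120 mm.
- hood_lip (a point): Lower edge of the hood's lip, above the middle of the free lane, 132 mm above the worktop (112 mm above the lane's floor); axes as the station's. The hood lies to -y of it, 83 mm long, its top 148 mm above the worktop; it is hollow beneath, back to the end wall 75 mm behind the lip.
- lane (a point): Centre of the station's free lane, on its floor; axes as the station's. The lane is 41 mm wide between aluminium guides 9 mm high. 64 mm to +x lies the other lane, with a fixed carrier in it (32 mm thick, its vial caps 108 mm above the worktop); the near wall's inner face is 48 mm to -x.
- lid (a joint): Angle of the station's clear domed lid, rad: 0 = shut over the hatch, 1.78 = open, standing up at the far (+x) side and leaning back on its stop. Hinge axis along the station's y at x = +82, z = 84 mm; middle of the lid at y = +39 mm. Below about 1.15 rad it falls shut by itself, slowly (damped); above that it falls open.
- lid_tab (a point): Centre of the grey finger tab on the lid's free edge, 172 mm from the hinge axis: 50 mm long (y), 6 mm thick, standing out 20 mm. With the lid open it points up. The lid's clear top pane (169 x 162 mm) then stands upright on the side away from the hatch, its outer face 47 mm behind the plane through the hinge axis and the lid's rim; the tab lies 22 mm behind that plane.
- pen: Bystander: black marker pen without its cap, 16 mm thick, about 120 mm long, lying loose on the worktop between the two devices; leave it where it is. Origin under its centre.
- tub: Bystander: clear lidded tub, 161 x 163 x 67 mm, standing loose at the back of the bench; leave it where it is. Origin under its centre.

How it is judged:
By the outcome, as a careful person would: the job done as asked, in the order asked, and still so for the second after the job is handed in, with the robot touching nothing.
It also fails if it takes over 67 s, if anything falls off the work surface, if the arm or the gripper's body presses on something with over 40 N, if the wrist force passes 120 N, or if a joint passes its speed limit or range.

ROBOT

A 6-joint arm with a two-finger parallel gripper is mounted at the origin on the work surface; the furniture and walls round the work are solid. World frame = base frame: x ahead of the robot, y to its left, z up, the work surface at z = 0. Lengths are in m, angles in rad, forces in N, time in s.
With the tool pointing down it reaches from about 0.25 to 0.85 m from the base axis. Payload 12.5 kg.
Tool frame: the origin (TCP) lies on the centre line of the jaws, within the pads' length; the fingertips stand 11 mm ahead of it and the grasp point (between the pads) lies 8 mm behind it (finger_overhang is the distance from the TCP to the fingertips, in m); z points along the fingers, x is the direction in which the jaws open and shut, and the axes are right-handed (so a half turn about z gives the same grasp; the last joint's range is limited). The gripper opens to 93 mm and grips with 3 to 60 N. Pads are 15 mm wide; open, the fingers measure 128 mm over their backs; the gripper's body (75 mm by 188 mm) begins 65 mm behind the grasp point.
Start: joints at [-1.329, 0.351, 1.652, -0, 1.139, -0.085], TCP at [0.177, -0.521, 0.23] pointing down, gripper open.
Joint ranges: [-2.75, 2.75], [-0.79, 2.1], [0.01, 2.65], [-1.57, 4.71], [0.07, 3.14], [-2.87, 2.87]. Speed limits (rad/s): [2.22, 2.22, 2.79, 3.14, 3.14, 3.14].

INTERFACE

Orientations are given as [roll, pitch, yaw] about the fixed x, y, z axes, in that order (R = Rz(yaw) Ry(pitch) Rx(roll)).
In Python, from plant import move_to, servo_line, goto_joints, gripper_to, pause, ik, read_camera, get_calibration, IKError, sign_off, spot_in, landmark_of, get_clock, get_joint_positions, get_joint_velocities, get_effort, get_position, get_tcp_rot, get_force, get_moment, get_grip_width, finger_overhang gives the robot as it stands. Calls block until the motion is done:
- move_to(position, orientation): joint-space move of the TCP to a pose.
- servo_line(position, frame=None, feed=0.15): straight line of the TCP; frame=None keeps the orientation; feed is the mean speed in m/s.
- goto_joints(angles): joint-space move.
- gripper_to(opening): finger opening in m; the grip force is fixed at half the most; returns when the fingers have stopped.
- pause(seconds).
- ik(position, orientation): joint angles nearest the present ones, or None.
- read_camera(name): name is "side" or "top"; returns (picture, depth): 480x640x3 uint8, red, green, blue; 480x640 float32, m along the optical axis (not along the pixel's ray), 0 where there is no reading.
- get_calibration(name): a dict with "mtx" (3x3 intrinsics, pixels), "k1" (the pictures are not rectified: a ray, as slopes to the right and down, at radius r is drawn at 1 + k1 r^2 times it, then the intrinsics apply), "world_from_camera" (4x4, takes a point from camera to world coordinates). Camera axes: x right, y up, looking along -z (the intrinsics and any distortion apply to the point x, -y, -z); pixel columns grow to the right and rows downward; lengths in m; the calibration is good to about 2 mm. A picture is of the moment at which its call begins. get_calibration takes no time and is no camera call.
A pose or a line that the arm cannot do raises IKError and nothing moves.
- sign_off(): hands the job in, once; it reports no verdict.
Trained networks look in the newest picture that a camera, given by its name, has taken for a name from the list of things; names that differ only in an ending like _2 or _b are one class to them, and where a whole thing is asked for, a point or a joint stands for the part that bears it (a point fixed in the world has none). Each returns a list of dicts, best first, with "p" (0 to 1); they miss things now and then, are a little off and sometimes report something else, mostly with a low value. They report only what shows in the picture. A call takes as long as a camera call.
- spot_in(camera, thing): "xyz" ([x, y, z] in m, in the coordinates of the camera as it stood for that picture, good to about 4 mm: the middle of the surface that is visible of it).
- landmark_of(camera, thing): "xyz" ([x, y, z] in m, in the coordinates of the camera as it stood for that picture, good to about 4 mm: a listed point, or the origin of a listed thing).
Readings, each from a call of its own:
- get_clock(): time.
- get_joint_positions(): joint angles.
- get_joint_velocities(): joint speeds.
- get_effort(): joint torques, N m.
- get_position(): TCP position.
- get_tcp_rot(): TCP orientation.
- get_force(): force on the tool from outside, world axes, zero at the start.
- get_moment(): the same for the moment, N m.
- get_grip_width(): finger opening in m.
Only numpy, scipy, OpenCV 4.12 (cv2) and the standard library are available. Lean on these libraries where they do the work, as an engineer would, in place of code of your own. Each camera call takes 0.05 s, during which the arm holds its last target. There are 200 camera calls.

## Working session

There is one attempt and no reset: what is moved stays moved. The work goes in short steps, each a Python script; the robot and the scene stay as the last script left them, time stands still between calls to the robot, and variables do not carry over. Pictures are saved under pics/ and viewed, about 8 in all and at most 12, crops included, and the job is handed in when it is done.

```bash
ls; mkdir -p pics
cat > h.py <<'E'
import numpy as np, cv2
from plant import *
def world(cam,p):
    T=np.array(get_calibration(cam)["world_from_camera"]); return (T@np.r_[p,1])[:3]
def marks(cam,names,f=landmark_of,n=2):
    for t in names:
        for d in f(cam,t)[:n]: print(cam,t,round(d["p"],2),np.round(world(cam,d["xyz"]),4))
E
python3 - <<'E'
from h import *
for c in("side","top"):
    im,d=read_camera(c); cv2.imwrite(f"pics/{c}0.png",im[:,:,::-1]); np.save(f"{c}_d0.npy",d)
    k=get_calibration(c); print(np.round(k["mtx"],1).tolist(),k["k1"],np.round(k["world_from_camera"],3).tolist())
    marks(c,["mixer","bar_grip","carrier_mid","carrier_nose","station","hood_lip","lane","lid_tab","pen","tub"])
print(get_clock(),finger_overhang)
E
```

```text
pics
[[621.9, 0.0, 318.7], [0.0, 621.9, 238.2], [0.0, 0.0, 1.0]] 0.057457933944404814 [[-0.94, -0.205, 0.273, 0.944], [0.341, -0.612, 0.714, 1.064], [0.021, 0.764, 0.645, 1.109], [0.0, 0.0, 0.0, 1.0]]
side mixer 0.8 [ 0.4968 -0.2184 -0.0011]
side bar_grip 0.65 [ 0.44   -0.278   0.1487]
side carrier_mid 0.59 [ 0.498  -0.2207  0.1039]
side carrier_nose 0.68 [0.4545 0.2141 0.0255]
side carrier_nose 0.62 [ 0.505  -0.3075  0.0989]
side station 0.72 [0.4823 0.2104 0.0031]
side hood_lip 0.65 [0.4516 0.1658 0.1315]
side lane 0.86 [0.4545 0.213  0.0218]
side lid_tab 0.58 [0.6174 0.235  0.2486]
side tub 0.6 [ 6.946e-01  9.820e-02 -3.000e-04]
[[501.1, 0.0, 327.0], [0.0, 501.1, 245.3], [0.0, 0.0, 1.0]] 0.0019448987448971637 [[0.026, 0.998, -0.059, 0.445], [-0.999, 0.025, -0.028, -0.044], [-0.027, 0.06, 0.998, 1.078], [0.0, 0.0, 0.0, 1.0]]
top mixer 0.62 [ 0.4978 -0.2258 -0.0015]
top bar_grip 0.75 [ 0.4413 -0.2703  0.1506]
top carrier_mid 0.7 [ 0.4991 -0.2221  0.0969]
top carrier_nose 0.69 [ 0.5099 -0.3073  0.0997]
top station 0.91 [0.4792 0.2105 0.0009]
top hood_lip 0.9 [0.4559 0.1652 0.132 ]
top lane 0.88 [0.4553 0.2152 0.0214]
top lid_tab 0.71 [ 6.927e-01  9.790e-02 -2.000e-04]
top lid_tab 0.56 [0.6216 0.2379 0.2443]
top pen 0.63 [ 0.543  -0.0152 -0.0018]
top tub 0.76 [ 0.6951  0.0974 -0.0039]
top tub 0.23 [ 0.4993 -0.2201  0.0995]
1.1 0.011
```

View pics/side0.png

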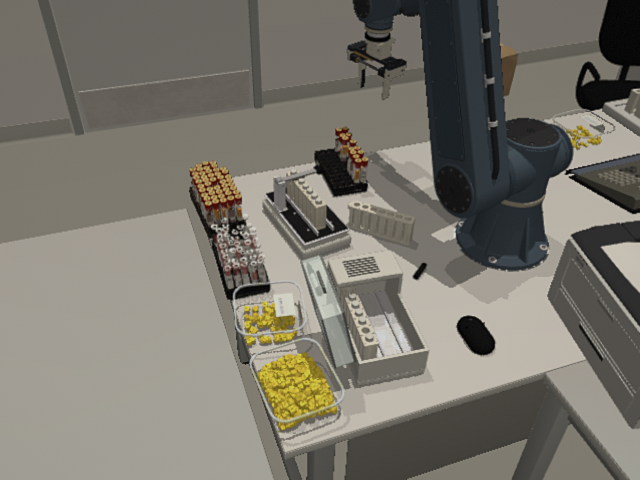

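View pics/top0.png

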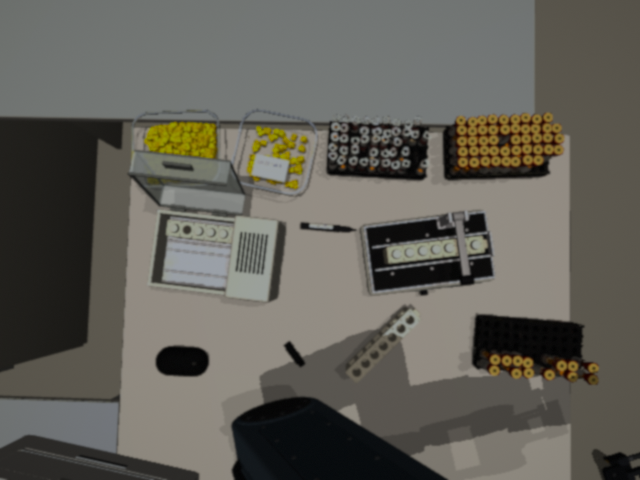

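Side view: the mixer is at about (305,215) with the bar down, and the station at about (380,320) with its lid open. The pen lies between them in the top view (330,227). I'll refine the fixture poses from the depth clouds.

```bash
cat > cloud.py <<'E'
from h import *
def cloud(cam,d):
    k=get_calibration(cam); v,u=np.mgrid[0:480,0:640]
    pts=np.stack([u,v],-1).reshape(-1,1,2).astype(float)
    n=cv2.undistortPoints(pts,np.array(k["mtx"]),np.array([k["k1"],0,0,0,0.])).reshape(-1,2)
    z=d.reshape(-1); P=np.c_[n[:,0]*z,-n[:,1]*z,-z,np.ones(z.size)]
    W=(np.array(k["world_from_camera"])@P.T).T[:,:3]; W[z<=0]=np.nan
    return W
def box(W,c,r,z0,z1):
    m=(np.abs(W[:,0]-c[0])<r[0])&(np.abs(W[:,1]-c[1])<r[1])&(W[:,2]>z0)&(W[:,2]<z1)
    return W[m]
def rect(Q):
    (c,s,a)=cv2.minAreaRect((Q[:,:2]*1000).astype(np.float32)); return np.round(c,1),np.round(s,1),round(a,2)
E
python3 - <<'E'
from cloud import *
for c in("top","side"):
    W=cloud(c,np.load(f"{c}_d0.npy"))
    print(c,"table z",np.round(np.nanmedian(box(W,(.3,.0),(.03,.05),-.03,.03)[:,2]),4))
    for n,cc,r,z0,z1 in [("caps",(.497,-.221),(.03,.12),.143,.156),("carr top",(.497,-.221),(.04,.12),.125,.156),("deck",(.497,-.221),(.09,.15),.045,.08),
      ("hood",(.48,.12),(.1,.1),.138,.158),("rim",(.48,.21),(.1,.16),.074,.09),("station all",(.48,.21),(.1,.16),.05,.2),("floor",(.455,.24),(.05,.1),.012,.026),("tab",(.62,.237),(.02,.05),.235,.27),("pen",(.543,-.015),(.05,.1),.007,.03)]:
        Q=box(W,cc,r,z0,z1)
        if len(Q)>5: print(n,len(Q),"med",np.round(np.median(Q,0),4),"rect",*rect(Q), "z pct",np.round(np.percentile(Q[:,2],[10,90]),4))
W=cloud("top",np.load("top_d0.npy")).reshape(480,640,3)
im=cv2.imread("pics/top0.png")[195:310,130:510]; cv2.imwrite("pics/topcrop.png",cv2.resize(im,None,fx=2.1,fy=2.1,interpolation=2))
E
```

```text
top table z -0.0009
caps 692 med [ 0.4964 -0.2551  0.1499] rect [ 501.4 -219.3] [158.9  59.2] 84.89 z pct [0.1468 0.1532]
carr top 1910 med [ 0.497  -0.232   0.1408] rect [ 500.9 -221.5] [185.4  77.1] 84.94 z pct [0.1373 0.1521]
deck 6040 med [ 0.4833 -0.2045  0.0614] rect [ 497.3 -222.2] [138.2 252.3] 8.71 z pct [0.0583 0.066 ]
hood 3680 med [0.4714 0.1229 0.1472] rect [472.2 124. ] [ 83.8 156.2] 84.82 z pct [0.1448 0.1494]
rim 1608 med [0.5528 0.2592 0.0821] rect [493.  208.9] [256.9 182. ] 84.98 z pct [0.0783 0.0883]
station all 7287 med [0.5023 0.1535 0.1418] rect [491.6 209. ] [257.  184.9] 84.91 z pct [0.0785 0.1486]
floor 2518 med [0.459  0.2635 0.0194] rect [462.7 263.8] [139.7  96.2] 84.95 z pct [0.0168 0.0223]
tab 1004 med [0.616  0.2378 0.2394] rect [620.1 237.1] [39.7 99.5] 0.1 z pct [0.2359 0.2531]
pen 385 med [ 0.5452 -0.0048  0.0135] rect [525.7  -3.5] [ 63.2 170. ] 0.74 z pct [0.0098 0.0174]
side table z -0.0003
caps 292 med [ 0.4959 -0.2365  0.1488] rect [ 499.7 -210.9] [170.9  59.1] 86.94 z pct [0.1446 0.1524]
carr top 670 med [ 0.4982 -0.2129  0.1424] rect [ 500.7 -219.7] [193.7  78.7] 85.2 z pct [0.1331 0.1518]
deck 1807 med [ 0.5178 -0.1614  0.0623] rect [ 495.1 -217.4] [142.8 258.8] 8.54 z pct [0.0573 0.0734]
hood 1841 med [0.4755 0.1322 0.1473] rect [472.2 126.5] [ 89.7 158.4] 85.6 z pct [0.1438 0.1502]
rim 977 med [0.4816 0.3054 0.081 ] rect [485.6 228.3] [229.5 168.3] 84.86 z pct [0.076  0.0857]
station all 5170 med [0.5019 0.1753 0.0981] rect [484.4 212.4] [262.8 168.8] 84.86 z pct [0.0601 0.1487]
floor 1437 med [0.4459 0.2256 0.0202] rect [453.2 240.3] [205.1  87.8] 85.54 z pct [0.017  0.0234]
tab 588 med [0.6183 0.2441 0.2389] rect [619.9 237. ] [99.9 39.7] 89.92 z pct [0.2358 0.2516]
pen 133 med [ 0.5315 -0.0844  0.0216] rect [529. -85.] [30.2 66.3] 70.84 z pct [0.0114 0.0289]
```

View pics/topcrop.png

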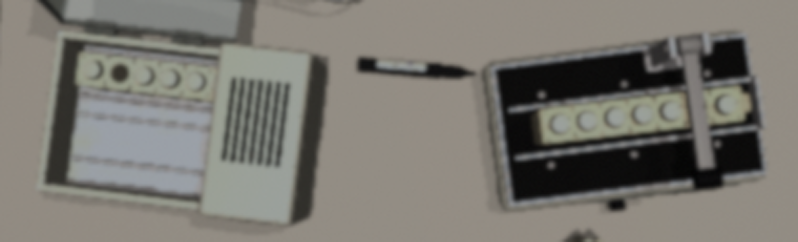

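Both cameras agree: mixer at (0.4965, -0.221) with yaw 0.15, and station at (0.480, 0.2105) with yaw -0.089. Next I'll swing the bar.

```bash
cat >> h.py <<'E'
from scipy.spatial.transform import Rotation as Ro
M=(np.array([.4965,-.221]),.150); S=(np.array([.4799,.2105]),-.089)
def loc(F,x,y,z):
    c,s=np.cos(F[1]),np.sin(F[1]); return np.array([F[0][0]+c*x-s*y,F[0][1]+s*x+c*y,z])
def down(yaw): return [np.pi,0,yaw]
E
python3 - <<'E'
from h import *
# lane/grip refine in station frame
from cloud import *
for c in("top","side"):
    W=cloud(c,np.load(f"{c}_d0.npy")); d=W[:,:2]-S[0]; cs,sn=np.cos(S[1]),np.sin(S[1])
    L=np.c_[cs*d[:,0]+sn*d[:,1],-sn*d[:,0]+cs*d[:,1],W[:,2]]
    for n,m in [("fixed carrier",(L[:,2]>.088)&(L[:,2]<.115)&(abs(L[:,0]-.042)<.03)&(L[:,1]>-.03)&(L[:,1]<.11)),
                ("guides",(L[:,2]>.024)&(L[:,2]<.034)&(abs(L[:,0]+.022)<.035)&(L[:,1]>-.03)&(L[:,1]<.11))]:
        Q=L[m]; h,e=np.histogram(Q[:,0]*1000,bins=np.arange(-60,76,3)); print(c,n,[(int(a),int(b)) for a,b in zip(e,h) if b>3])
for y in (1.72,-1.42):
    q=ik(loc(M,-.062,-.045,.22),down(y)); print(y,None if q is None else np.round(q,2))
for y in (.15,.15-np.pi):
    q=ik(loc(M,0,.04,.2),down(y)); print(y,None if q is None else np.round(q,2))
for y in (S[1],S[1]-np.pi):
    q=ik(loc(S,-.022,.04,.2),down(y)); print(y,None if q is None else np.round(q,2))
E
```

```text
top fixed carrier [(24, 31), (27, 94), (30, 96), (33, 98), (36, 92), (39, 86), (42, 85), (45, 84), (48, 85), (51, 94), (54, 100), (57, 37)]
top guides [(-48, 32), (-45, 84), (-3, 31), (0, 80)]
side fixed carrier [(24, 27), (27, 56), (30, 46), (33, 52), (36, 55), (39, 69), (42, 62), (45, 75), (48, 81), (51, 69), (54, 70), (57, 42)]
side guides [(-51, 5), (-48, 17), (-45, 58), (-42, 8), (-33, 4), (-3, 22), (0, 38)]
1.72 [-0.65  0.31  1.74  0.    1.1  -2.37]
-1.42 [-0.65  0.31  1.74 -0.    1.1   0.77]
0.15 [-0.44  0.34  1.75 -0.    1.05 -0.59]
-2.991592653589793 [-0.44  0.34  1.75  0.    1.05  2.55]
-0.089 [ 0.41  0.34  1.75 -0.    1.06  0.5 ]
-3.230592653589793 [ 0.41  0.34  1.75  0.    1.06 -2.64]
```

Run:
```python
from h import *
o=down(-1.42)
gp=lambda a,r=.118: loc(M,.056-r*np.cos(a),-.045,.149+r*np.sin(a)-.008)
move_to(loc(M,-.062,-.045,.26),o); gripper_to(.055)
servo_line(gp(0),feed=.2); print(get_clock(),get_force())
gripper_to(0.0); print("w",get_grip_width(),get_force())
for a in np.linspace(0,1.1,8)[1:]:
    servo_line(gp(a),feed=.12)
print(get_clock(),get_force(),get_position(),gp(1.1))
servo_line(gp(1.12),feed=.05); print(get_force(),get_grip_width())
for c in("side","top"):
    im,d=read_camera(c); cv2.imwrite(f"pics/{c}1.png",im[:,:,::-1]); marks(c,["bar_grip"])
```

```text
3.9917 [ 1.13706216 -0.3244025   0.67714671]
w 0.023443302374259456 [-0.22265863 -3.50996372  0.76611112]
6.75 [-1.44974986 -6.08873899  2.95127027] [ 0.50509393 -0.26538237  0.24510157] [ 0.50567257 -0.26512474  0.24616247]
[-1.82567724 -6.07372682  1.29825271] 0.023382981621278356
side bar_grip 0.51 [ 0.4948 -0.2639  0.2513]
```

Run:
```python
from h import *
gp=lambda a,r=.118: loc(M,.056-r*np.cos(a),-.045,.149+r*np.sin(a)-.008)
t=np.r_[loc(M,1,0,0)[:2]-M[0],0]
for a in (1.135,1.15,1.165,1.18):
    servo_line(gp(a),feed=.04); f=np.array(get_force()); tv=t*np.sin(a)+np.array([0,0,np.cos(a)])
    print(a,np.round(f,1),"tangential",round(f@tv,1))
    if f@tv<-6: break
gripper_to(.05); print(get_force())
p=np.array(get_position()); servo_line(p+[0,0,.07],feed=.25)
for c in("side","top"):
    im,d=read_camera(c); cv2.imwrite(f"pics/{c}1.png",im[:,:,::-1]); marks(c,["bar_grip","carrier_mid","carrier_nose"])
cv2.imwrite("pics/s1c.png",cv2.resize(cv2.imread("pics/side1.png")[100:280,220:460],None,fx=3,fy=3,interpolation=2))
print(get_clock())
```

```text
1.135 [-2.7 -6.9  2.1] tangential -2.4
1.15 [-2.6 -7.1  1.6] tangential -2.7
1.165 [-3.3 -6.3  2.4] tangential -2.9
1.18 [-8.2 -6.9  2.1] tangential -7.7
[ 1.25037083  0.74752252 -0.65247453]
side bar_grip 0.77 [ 0.5047 -0.2639  0.2523]
side carrier_mid 0.88 [ 0.4985 -0.2227  0.1002]
side carrier_nose 0.65 [ 0.5083 -0.309   0.0964]
top carrier_mid 0.66 [ 0.5025 -0.2192  0.0986]
top carrier_nose 0.68 [0.4585 0.2132 0.0217]
9.6833
```

View pics/s1c.png

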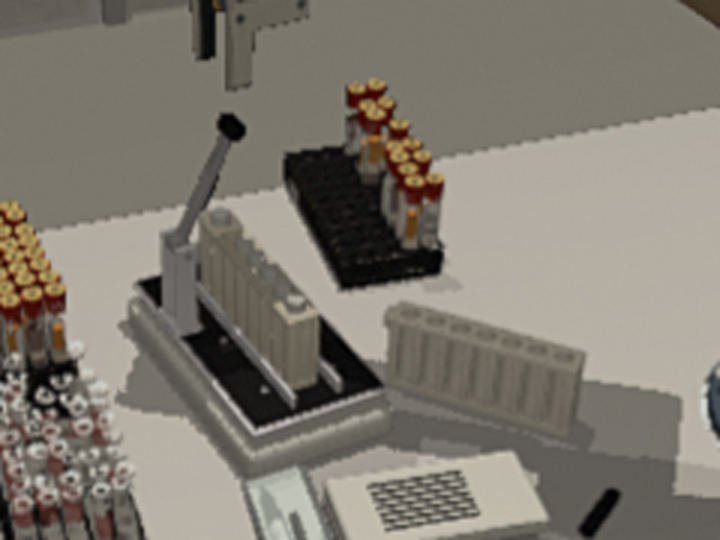

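The bar is up: its grip is at about (230,125) in the crop, and I felt the stop. Next I'll plan the tip-in path in 2D.

```bash
cat > plan2d.py <<'E'
import numpy as np
from scipy.optimize import differential_evolution
R=np.array([[-135,-45,132,148],[-128,-120,0,148],[120,128,0,82],[-200,200,-50,20]])
RB=np.vstack([R,[-94,94,20,108]])
def edge(P,n=24):
    P=np.array(P,float); Q=np.roll(P,-1,0); t=np.linspace(0,1,n,endpoint=False)[:,None]
    return np.vstack([a+(b-a)*t for a,b in zip(P,Q)])
h=60.
def shapes(yg,phi):
    C=edge([(-94,0),(94,0),(94,78),(86,88),(-79,88),(-94,78)])-[yg,h]
    B=edge([(-38,65),(38,65),(38,200),(-38,200)]); c,s=np.cos(phi),np.sin(phi)
    return C,B@np.array([[c,-s],[s,c]]).T
def sd(P,R):
    dx=np.maximum(R[:,0]-P[:,None,0],P[:,None,0]-R[:,1]); dz=np.maximum(R[:,2]-P[:,None,1],P[:,None,1]-R[:,3])
    return (np.hypot(np.maximum(dx,0),np.maximum(dz,0))+np.minimum(np.maximum(dx,dz),0)).min()
def clear(g,C,B):
    c,s=np.cos(g[2]),np.sin(g[2]); T=np.array([[c,-s],[s,c]]).T   # th>0: nose(-y) down
    return min(sd(C@T+g[:2],R),sd(B@T+g[:2],RB))
def path(x):
    yg,phi,yc,th,y1,z1,L,y2,z2,t2=x
    g3=np.array([yc+yg,20+h+1,0]); g2=np.array([y2,z2,t2]); g1=np.array([y1,z1,th]); g0=g1+[L*np.cos(th),L*np.sin(th),0]
    return yg,phi,[g0,g1,g2,g3]
def cost(x,full=False):
    yg,phi,W=path(x); C,B=shapes(yg,phi); cl=[]
    for i,(a,b) in enumerate(zip(W[:-1],W[1:])):
        for t in np.linspace(0,1,10):
            g=a+(b-a)*t; c=clear(g,C,B)
            if i==2: c+=max(0,14*(t-.2)/.8)      # floor contact intended at the end
            cl.append(c)
    return cl if full else -min(cl)
if __name__=="__main__":
    bd=[(20,55),(-.25,0),(-22,15),(.25,.6),(-60,90),(80,220),(150,170),(-20,90),(80,160),(.0,.45)]
    r=differential_evolution(cost,bd,maxiter=150,popsize=10,seed=1,workers=-1,updating="deferred",polish=False)
    print(r.fun,np.round(r.x,3).tolist()); yg,phi,W=path(r.x); print(np.round(W,3)); print(np.round(cost(r.x,True),1))
    np.save("plan.npy",r.x)
E
time timeout 400 python3 plan2d.py
```

```text
-7.029814603306723 [21.569, -0.049, -14.532, 0.599, 52.256, 147.889, 165.933, 6.951, 89.922, 0.007]
[[1.89342e+02 2.41381e+02 5.99000e-01]
 [5.22560e+01 1.47889e+02 5.99000e-01]
 [6.95100e+00 8.99220e+01 7.00000e-03]
 [7.03600e+00 8.10000e+01 0.00000e+00]]
[44.7 35.1 32.7 32.6 32.7 32.7 32.6 25.6 15.4 13.2 13.2 11.   8.6  7.4
  7.3  7.   7.1  7.4  8.1  9.1  9.1  8.2  7.7  8.7  9.8 10.8 11.9 12.9
 14.  15. ]
real	0m24.696s
user	1m24.500s
sys	0m0.834s
```

```bash
cat >> h.py <<'E'
YG,PHI=.0216,-.05
def pose(F,x,gy,gz,th=0,phi=PHI,ov=.008):
    "TCP pose so that the grasp point is at local (x,gy,gz), carrier tipped by th (nose down)"
    r=[np.pi+th+phi,0,F[1]]; z=Ro.from_euler("xyz",r).as_matrix()[:,2]
    return loc(F,x,gy,gz)+ov*z, list((np.array(r)+np.pi)%(2*np.pi)-np.pi)
WP=[(.1893,.2414,.599),(.0523,.1479,.599),(.0070,.0899,.007),(.0070,.081,0.)]
E
python3 - <<'E'
from h import *
for n,a in [("pre",(M,0,YG,.24)),("grasp",(M,0,YG,.122)),("out",(M,0,YG+.13,.127)),("up",(M,0,YG+.13,.28))]+[("W",(S,-.022)+w) for w in WP]:
    q=ik(*pose(*a)); print(n,None if q is None else np.round(q,2),np.round(pose(*a)[0],3))
move_to(*pose(M,0,YG,.25)); 
servo_line(pose(M,0,YG,.122)[0],feed=.2); print(get_clock(),get_force())
gripper_to(0.); print("w",get_grip_width(),np.round(get_force(),1))
for c in("side","top"):
    im,d=read_camera(c); cv2.imwrite(f"pics/{c}2.png",im[:,:,::-1]); marks(c,["bar_grip","carrier_mid"])
print(get_position(),get_clock())
E
```

```text
pre [-0.45  0.3   1.71 -0.05  1.1  -0.58] [ 0.493 -0.2    0.232]
grasp [-0.45  0.46  1.82 -0.06  0.84 -0.57] [ 0.493 -0.2    0.114]
out [-0.22  0.38  1.94 -0.06  0.81 -0.33] [ 0.474 -0.071  0.119]
up [-0.22  0.17  1.78 -0.05  1.17 -0.35] [ 0.474 -0.071  0.272]
W [0.44 0.36 1.73 0.64 0.86 0.15] [0.475 0.405 0.235]
W [ 0.18  0.4   1.97  0.79  0.79 -0.3 ] [0.463 0.269 0.141]
W [ 0.37  0.5   1.86 -0.05  0.8   0.5 ] [0.459 0.219 0.082]
W [ 0.38  0.51  1.86 -0.06  0.79  0.51] [0.459 0.219 0.073]
11.775 [-0.47934394 -0.06546166  0.27070292]
w 0.03154657396578796 [-0.3  1.7  6.4]
side carrier_mid 0.95 [ 0.4975 -0.2228  0.1   ]
top bar_grip 0.53 [0.4552 0.2159 0.0208]
top carrier_mid 0.49 [0.6242 0.2399 0.2421]
[ 0.49371923 -0.20018966  0.11476282] 12.5167
```

Run:
```python
from h import *
p,o=pose(M,0,YG,.127); servo_line(p,feed=.1); print(np.round(get_force(),1))
servo_line(pose(M,0,YG+.13,.127)[0],feed=.15); print(get_clock(),np.round(get_force(),1),get_grip_width())
servo_line(pose(M,0,YG+.13,.28)[0],feed=.25)
p,o=pose(S,-.022,.1893,.28,.3); servo_line(p,o,feed=.25)
p,o=pose(S,-.022,*WP[0]); servo_line(p,o,feed=.2); print(get_clock(),get_grip_width())
p,o=pose(S,-.022,.12,.1479+.0677*.684,.599); servo_line(p,o,feed=.2)   # along the slide, partway
for c in("side","top"):
    im,d=read_camera(c); cv2.imwrite(f"pics/{c}3.png",im[:,:,::-1]); np.save(f"{c}_d3.npy",d); marks(c,["carrier_mid","carrier_nose"])
g=lambda y,z:pose(S,-.022,0,0)[0]
a=.599; e=np.array([-YG,0.041-.06]) # carrier centre rel. grasp (y,z)
for e in ([-YG,-.021],[-YG-.087,-.021]):
    y=.12+np.cos(a)*e[0]-np.sin(a)*e[1]; z=.1479+.0677*.684+np.sin(a)*e[0]+np.cos(a)*e[1]; print("expect",np.round(loc(S,-.022,y,z),4))
print(get_clock())
A=cv2.resize(cv2.imread("pics/side3.png")[200:400,270:490],(660,600)); cv2.imwrite("pics/s3c.png",A)
```

```text
[-0.2  0.2 -1.6]
13.7833 [-0.3  0.7 -1.4] 0.03219164823363572
17.1333 0.03181226419255838
side carrier_mid 0.92 [0.4662 0.3252 0.1653]
side carrier_nose 0.95 [0.4584 0.258  0.1097]
expect [0.4681 0.326  0.1647]
expect [0.4617 0.2544 0.1156]
18.0
```

View pics/s3c.png

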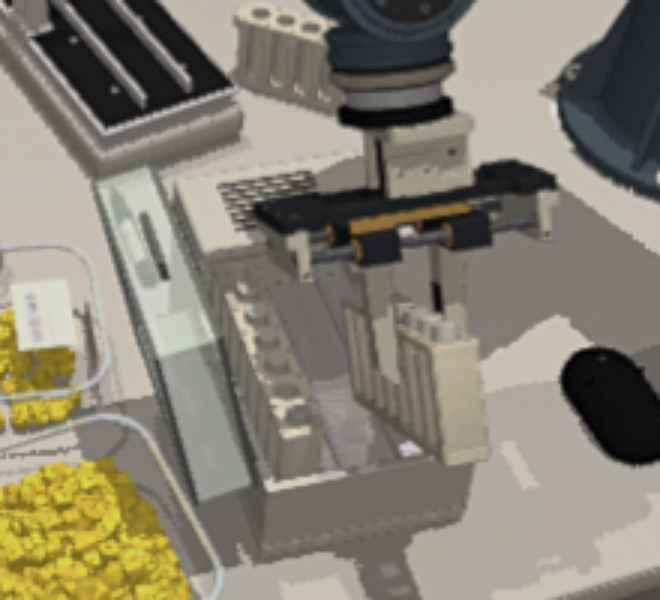

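View pics/top3.png

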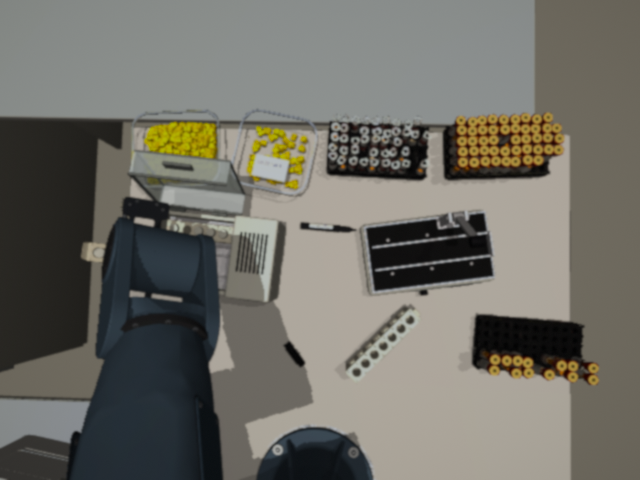

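The carrier is held and tipped, with its nose inside the hatch; side crop (420,390). I'll check its real tilt from the depth data before sliding it in.

Run:
```python
from cloud import *
W=cloud("side",np.load("side_d3.npy")); d=W[:,:2]-S[0]; cs,sn=np.cos(S[1]),np.sin(S[1])
L=np.c_[cs*d[:,0]+sn*d[:,1],-sn*d[:,0]+cs*d[:,1],W[:,2]]
a=.599; gy,gz=.12,.1479+.0677*.684
q=L[:,1:]-[gy,gz]; C=np.c_[L[:,0]+.022, np.cos(a)*q[:,0]+np.sin(a)*q[:,1]+YG, -np.sin(a)*q[:,0]+np.cos(a)*q[:,1]+.06]*1000
C=C[np.isfinite(C[:,0])]
T=C[(abs(C[:,0])<13)&(abs(C[:,1]-94)<8)&(C[:,2]>5)&(C[:,2]<72)]
print("tail wall",len(T),np.median(T,0),"tilt err",np.polyfit(T[:,2],T[:,1],1))
F=C[(abs(C[:,0]-16)<6)&(C[:,1]>-80)&(C[:,1]<90)&(C[:,2]>5)&(C[:,2]<72)]
h,e=np.histogram(F[:,0],bins=np.arange(10,23,1)); print("far face x",list(zip(e,h)))
P=C[(abs(C[:,0])<13)&(abs(C[:,2]-78)<5)&(C[:,1]>-94)&(C[:,1]<92)]
print("top",len(P),np.polyfit(P[:,1],P[:,2],1))
for y in range(40,96,8):
    s=C[(abs(C[:,0])<10)&(abs(C[:,1]-y)<4)&(C[:,2]>60)&(C[:,2]<100)]; 
    if len(s)>3: print(y,np.round(np.percentile(s[:,2],[10,50,90]),1))
Tm=T[:,0]; X=C[(abs(C[:,1]-94)<5)&(C[:,2]>15)&(C[:,2]<65)&(abs(C[:,0])<30)]; print("tail x ext",np.percentile(X[:,0],[2,98]))
```

```text
tail wall 463 [5.51519564e-02 9.44970327e+01 3.80808799e+01] tilt err [-9.84624200e-03  9.48864439e+01]
far face x [(np.int64(10), np.int64(57)), (np.int64(11), np.int64(84)), (np.int64(12), np.int64(70)), (np.int64(13), np.int64(83)), (np.int64(14), np.int64(113)), (np.int64(15), np.int64(146)), (np.int64(16), np.int64(118)), (np.int64(17), np.int64(23)), (np.int64(18), np.int64(10)), (np.int64(19), np.int64(6)), (np.int64(20), np.int64(5)), (np.int64(21), np.int64(9))]
top 123 [2.83863731e-04 7.84896242e+01]
40 [77.  82.2 87. ]
48 [79.4 86.3 86.6]
56 [76.1 83.8 87.6]
64 [79.7 85.6 87.1]
72 [77.3 83.2 87.1]
80 [78.  83.3 87.1]
88 [65.1 77.5 85.4]
tail x ext [-15.05636334  16.12049649]
```

The pose matches to within 1 mm and 0.01 rad, so I'll insert it.

Run:
```python
from h import *
import sys
p,o=pose(S,-.022,*WP[1]); servo_line(p,o,feed=.12); print("in",np.round(get_force(),1))
a,b=map(np.array,WP[1:3])
for t in np.linspace(0,1,6)[1:]:
    p,o=pose(S,-.022,*(a+(b-a)*t)); servo_line(p,o,feed=.08); f=np.array(get_force()); print(round(t,1),np.round(f,1),round(get_clock(),2),round(get_grip_width(),4))
    if np.linalg.norm(f)>10: print("STOP"); sys.exit()
for z in (.085,.083,.0815,.0805,.0795,.0785):
    p,o=pose(S,-.022,.007,z,0); servo_line(p,o,feed=.03); f=np.array(get_force()); print(z,np.round(f,1))
    if f[2]>3: break
im,d=read_camera("side"); cv2.imwrite("pics/side4.png",im[:,:,::-1]); np.save("side_d4.npy",d); marks("side",["carrier_mid"])
cv2.imwrite("pics/s4c.png",cv2.resize(im[200:400,270:490,::-1],(660,600))); print(get_clock())
```

```text
in [-1.2 -1.  -1.3]
0.2 [-0.3 -0.1 -0.7] 19.18 0.0316
0.4 [ 0.4 -0.1 -0.2] 19.52 0.032
0.6 [ 1.  -0.4 -1.4] 19.86 0.0321
0.8 [ 0.1  0.1 -0.7] 20.2 0.0316
1.0 [-0.4  0.4 -1.7] 20.54 0.0317
0.085 [-0.3  0.3 -0.6]
0.083 [ 0.1  0.6 -1.3]
0.0815 [-1.1 -0.8 -2.4]
0.0805 [-0.2  0.4  3.2]
side carrier_mid 0.62 [0.4551 0.1957 0.0592]
side carrier_mid 0.49 [ 0.5054 -0.2646  0.2549]
21.7083
```

View pics/s4c.png

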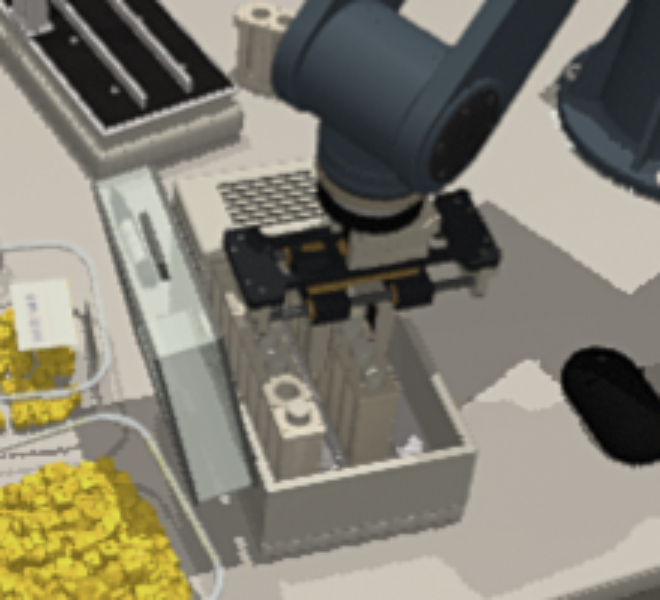

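Floor contact came at the expected height, with the carrier standing between the guides. I'll release it, withdraw and check.

Run:
```python
from cloud import *
gripper_to(.046); print(get_grip_width(),np.round(get_force(),1))
p0=np.array(get_position()); z=Ro.from_euler("xyz",pose(S,-.022,.007,.08)[1]).as_matrix()[:,2]
servo_line(p0-z*.12,feed=.15); servo_line(p0-z*.2,feed=.25); print(np.round(get_force(),1))
move_to(loc(S,.195,.039,.34),down(S[1]+np.pi/2-np.pi)); print(get_clock(),np.round(get_joint_positions(),2))
for c in("side","top"):
    im,d=read_camera(c); cv2.imwrite(f"pics/{c}5.png",im[:,:,::-1]); marks(c,["carrier_mid","carrier_nose","bar_grip","lid_tab"],n=1)
    W=cloud(c,d); dd=W[:,:2]-S[0]; cs,sn=np.cos(S[1]),np.sin(S[1])
    L=np.c_[cs*dd[:,0]+sn*dd[:,1],-sn*dd[:,0]+cs*dd[:,1],W[:,2]]*1000
    Q=L[(abs(L[:,0]+22)<26)&(L[:,1]>-40)&(L[:,1]<112)&(L[:,2]>88)&(L[:,2]<120)]
    if len(Q)>20:
        print(c,len(Q),"x",np.percentile(Q[:,0],[2,98]),"y max",np.percentile(Q[:,1],99.5)); T=Q[abs(Q[:,2]-98)<5]; print("top fit z(x,y)",np.linalg.lstsq(np.c_[T[:,0]+22,T[:,1],np.ones(len(T))],T[:,2],rcond=None)[0])
cv2.imwrite("pics/5c.png",np.hstack([cv2.resize(cv2.imread("pics/side5.png")[200:400,270:490],(400,400)),cv2.resize(cv2.imread("pics/top5.png")[130:330,120:320],(400,400))]))
```

```text
0.046154307809522815 [ 0.1 -0.  -0.4]
[-1.  -0.4 -0. ]
24.9 [0.27 0.61 0.99 0.   1.54 1.92]
side carrier_mid 0.76 [0.4542 0.1973 0.0589]
side carrier_nose 0.65 [0.4421 0.1124 0.0567]
side lid_tab 0.56 [0.6195 0.2312 0.2494]
side 644 x [-37.14440259  -5.16710074] y max 80.64874957510023
top fit z(x,y) [-4.12267653e-03 -8.21120888e-04  9.80879452e+01]
top carrier_nose 0.34 [6.943e-01 9.700e-02 1.000e-04]
top bar_grip 0.93 [ 0.5036 -0.2655  0.2542]
top lid_tab 0.78 [0.6221 0.2402 0.2435]
top 725 x [-36.55556759  -5.94496396] y max 56.87855712296069
top fit z(x,y) [-7.11868002e-03  9.95621303e-04  9.73147984e+01]
```

View pics/5c.png

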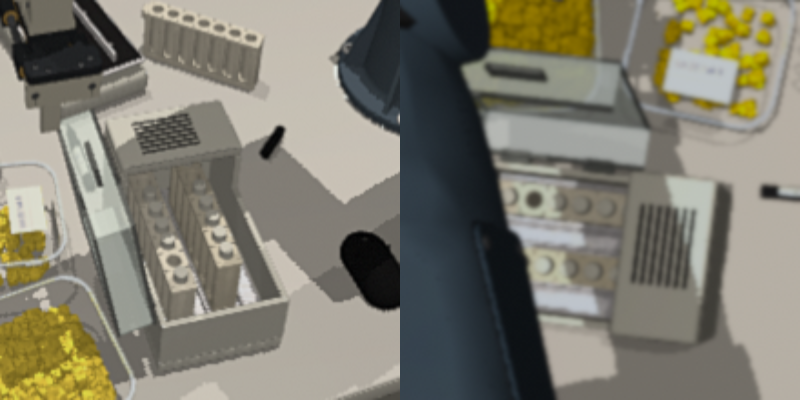

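The carrier is flat (top at 98 mm, slope about 0) and centred in the lane. Last step: pushing the lid over from behind.

Run:
```python
from h import *
gripper_to(0.)
servo_line(loc(S,.195,.039,.236),feed=.2); print(get_clock(),np.round(get_force(),1))
for x in (.17,.14,.11,.08,.06,.045):
    servo_line(loc(S,x,.039,.236),feed=.1); print(x,np.round(get_force(),1),round(get_clock(),2))
im,d=read_camera("side"); marks("side",["lid_tab"])
servo_line(loc(S,.045,.039,.34),feed=.25)
im,d=read_camera("side"); marks("side",["lid_tab"]); cv2.imwrite("pics/6c.png",cv2.resize(im[150:400,240:490,::-1],(600,600)))
print(get_clock())
```

```text
26.9333 [0.3 0.5 1.6]
0.17 [-0.2  0.5  0.5] 27.33
0.14 [ 0.6 -0.9  0.6] 27.78
0.11 [-0.   0.5 -0.8] 28.23
0.08 [-0.2  0.2  0.1] 28.68
0.06 [-0.5 -0.4 -0.4] 29.03
0.045 [-0.2 -0.3 -0.5] 29.33
side lid_tab 0.89 [0.4465 0.2552 0.2141]
side lid_tab 0.28 [ 0.5045 -0.2649  0.2528]
side lid_tab 0.68 [0.3906 0.2546 0.1091]
30.1
```

View pics/6c.png

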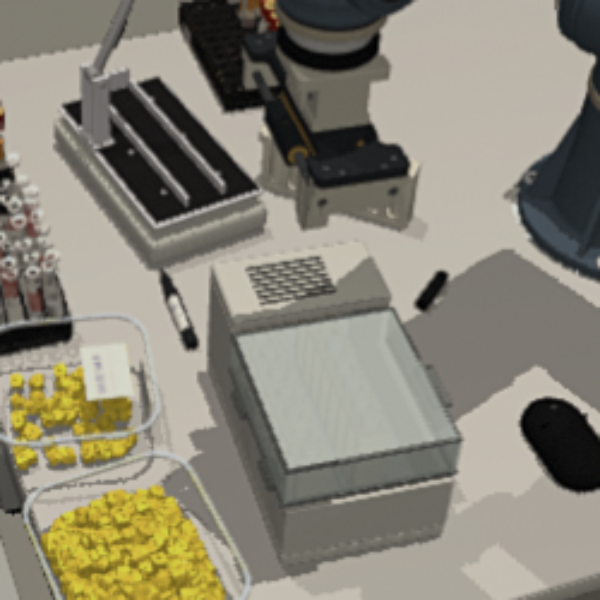

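The lid is shut: its tab is at (440,385) in the crop, z about 0.107. I'll retreat, run the final checks and sign off.

Run:
```python
from cloud import *
servo_line(np.array(get_position())+[0,0,.08],feed=.25)
goto_joints([-1.329,.351,1.652,0,1.139,-.085])
a=cv2.imread("pics/top0.png")
im,d=read_camera("top"); marks("top",["lid_tab","bar_grip","pen","tub"],n=1); b=im[:,:,::-1]
read_camera("side"); marks("side",["lid_tab","bar_grip","tub"],n=1)
D=cv2.absdiff(a,np.ascontiguousarray(b)).max(2)
print("pen diff",D[215:240,295:350].mean(),"tub diff",D[108:200,245:322].mean(),"other tub",D[108:150,135:228].mean(),"racks",D[110:180,325:565].mean(),"empty rack",D[300:385,340:425].mean())
W=cloud("top",d); dd=W[:,:2]-S[0]; cs,sn=np.cos(S[1]),np.sin(S[1])
L=np.c_[cs*dd[:,0]+sn*dd[:,1],-sn*dd[:,0]+cs*dd[:,1],W[:,2]]*1000
Q=L[(abs(L[:,0])<60)&(L[:,1]>-30)&(L[:,1]<105)]; print("lid z pct",np.nanpercentile(Q[:,2],[5,50,95]))
print(get_force(),get_clock()); sign_off()
```

```text
top lid_tab 0.63 [0.3971 0.2614 0.1043]
top bar_grip 0.58 [ 0.5059 -0.2649  0.2535]
top pen 0.71 [ 0.5402 -0.0123 -0.0047]
top tub 0.74 [ 0.6947  0.0977 -0.0015]
side lid_tab 0.55 [0.3912 0.2548 0.1084]
side bar_grip 0.65 [ 0.5046 -0.2665  0.2547]
side tub 0.75 [0.6923 0.0981 0.0013]
pen diff 2.154181818181818 tub diff 3.5495482778091474 other tub 2.1459293394777266 racks 1.7188690476190476 empty rack 2.0662975778546713
lid z pct [127.47788894 130.18856125 133.02335581]
[-0.29145467 -0.5421682   0.33984198] 34.05
the job is handed in; nothing more can be done
```

The job is done and handed in at about 34 s of the 67 s allowed. The hold-down bar is fully up, the carrier stands flat in the station's free lane, and the clear lid is shut.

- **Bar:** I swung it up until I felt its stop. The last check put its grip at z ≈ 0.254 m, as expected for 1.1 rad.
- **Carrier:** I drew it out endways under the bar, tipped it about 34° nose down, slid it under the hood and set it level. The highest force I read while setting it down was about 3 N. Before the lid went on, both cameras showed it flat (top at 98 mm, slope about 0) and within 1 mm of the lane's centre line.
- **Lid:** I pushed it over from behind and it fell shut. Its pane is at 130 mm and its tab at about 106 mm, both as expected for closed.
- **Rest of the bench:** The before-and-after images match, and the tub was found within 3 mm of its first position.

**Disagreements:**
- The vision network occasionally misidentified things, such as reporting the tub as the lid tab. I caught these by height and position.
- The pen's network position shifted 4 mm, within its stated error. The image shows no change there.
- The bar's stop was felt about 0.07 rad later than commanded, which I put down to give in the grip and calibration error.

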